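# Load the viscometer field kit tray, tallest part last

### The job

Load the field kit tray on its sloped stand, lowest part first and tallest last so that nothing stands in the way of the next: lay the black mains adapter flat in the long rectangular pocket at the back, then stand the capped sample jar in the small round pocket, then the tall amber bottle in the big round one. Each part must sit squarely down on the floor of its pocket, caps up, and be let go; lower the two glass parts in gently rather than dropping them, and leave the timer, tape roll and marker where they lie.

Things in the scene. Friction and masses are not known exactly. Their poses are not given: they have to be found in the camera images.
- kit_tray: White tray with a grey insert with three pockets, 152 (x) x 144 (y) x 39 (z) mm, fixed on a wire stand at a 25 degree slope, low edge to the robot. Origin: centre of its underside. x points up the slope (away from the robot), y to the left, z square out of the open top, 25 degrees off vertical, leaning to the robot. Insert and rim are level at z = 39 mm. Turned up to 0.3 rad about the vertical.
- adapter_pocket (a point): Centre of the floor of the rectangular pocket in the upper row of the tray; same axes as the tray. Pocket 52 mm (x) by 98 mm (y), 10 mm deep, bevelled mouth; its front wall is 7 mm from the row of round pockets.
- jar_pocket (a point): Centre of the floor of the small round pocket, front row at the tray's left (y +40 mm); same axes as the tray. Diameter 48 mm, 24 mm deep, bevelled mouth.
- bottle_pocket (a point): Centre of the floor of the big round pocket, front row at the tray's right (y -29 mm, 69 mm from the jar pocket); same axes as the tray. Diameter 69 mm, 32 mm deep, bevelled mouth.
- adapter_center (a point): Centre of the black mains adapter, a plain moulded block 46 mm (x) x 88 mm (y, long) x 30 mm (z), 0.16 kg, lying flat on the worktop at any turn. Either way round fits the pocket.
- jar_center (a point): Centre (half-way up) of the sample jar: clear glass 43 mm in diameter with a black screw cap 45 mm in diameter and 17 mm tall at the top, 61 mm tall in all, 0.08 kg, standing upright; z points up to the cap.
- bottle_center (a point): Centre (half-way up) of the amber bottle, 138 mm tall in all, 0.28 kg, standing upright; z points up to the cap. Body 64 mm in diameter, to be taken as straight-sided up to 124 mm from the foot (fingers cannot dip into its sloping shoulder); white cap 34 mm in diameter, of which the top 14 mm (124 to 138 mm from the foot) can be pinched.
- timer: Bystander: small white digital timer, 58 x 62 x 20 mm, origin under its centre.
- tape: Bystander: roll of masking tape lying flat, 72 mm in diameter, 19 mm tall, origin under its centre.
- marker: Bystander: white marker pen with blue cap lying down, 131 mm long, 16 mm thick, origin under its centre, length along y.
Mind the look-alikes: they are no part of the job. Leave any blue or green look-alike of the part that bears bottle_center alone.

How it is judged:
By the outcome, as a careful person would: the job done as asked, in the order asked, and still so for the second after the job is handed in, with the robot touching nothing.
It also fails if it takes over 72 s, if anything falls off the work surface, if the arm or the gripper's body presses on something with over 40 N, if the wrist force passes 120 N, or if a joint passes its speed limit or range.

### The arm

A 6-joint arm with a two-finger parallel gripper is mounted at the origin on a cart in front of the work surface, level with it; the furniture and walls round the work are solid. World frame = base frame: x ahead of the robot, y to its left, z up, the work surface at z = 0. Lengths are in m, angles in rad, forces in N, time in s.
With the tool pointing down it reaches from about 0.3 to 0.875 m from the base axis. Payload 6.4 kg.
Tool frame: the origin (TCP) lies between the finger pads; the fingertips stand 19 mm ahead of it and the grasp point (between the pads) is the TCP (ctrl.tips_ahead is the z of the fingertips in the tool frame, in m); z points along the fingers, y is the line along which they close (so a half turn about z gives the same grasp; the last joint's range is limited). The gripper opens to 85 mm and grips with 20 to 120 N. Pads are 22 mm wide; open, the fingers measure 114 mm over their backs; the gripper's body (76 mm by 85 mm) begins 54 mm behind the grasp point. The pads swing forward as they close: fully open they stand 13 mm farther back than shut.
Start: joints at [0.998, 0.181, 1.607, -0, 1.354, -0.206], TCP at [0.206, 0.537, 0.25] pointing down, gripper open.
Joint ranges: [-2.99, 2.99], [-0.89, 2.07], [0.3, 2.58], [-1.14, 4.28], [0, 2.63], [-3.12, 3.12]. Speed limits (rad/s): [2.57, 2.57, 3.01, 3.14, 3.14, 3.14].

### API

Orientations are given as a unit quaternion [w, x, y, z].
In Python, from bench import readout, vision, ctrl gives the robot as it stands.
- The arm moves only by the tool play_rows, never from a script. Its arguments are lists of equal length, an entry for each row: "xyz": the shift along the tool's x, y, z in mm, a list of three; "rot": the turn, a rotation vector about the tool's x, y, z in rad, a list of three; "grip": the opening, from 0 (shut) to 1 (fully open). In form: {"xyz": [[x, y, z], ...], "rot": [[rx, ry, rz], ...], "grip": [grip, ...]}. A call has exactly 10 rows; each row is the pose to reach, as a shift and turn from the pose commanded when the call began, along the tool's axes at that moment; what a row does not reach only later rows make up. A row lasts 1/8 s, in which the tool goes at most 62.5 mm and 10.7 degrees, less where a joint would pass 70% of its speed; a pose out of reach is approached as far as the arm can. A call with a gripper value outside its range is refused whole. The fingers move at their own pace and stop on an object; the grip force is fixed at half the most. Time passes only in rows, so rows that repeat a pose let the fingers close, or fill a call up. It gives the time, the measured TCP pose, the force, the opening and the grip force at its end, in the units of the state.
- readout.get_obs(): the state, without advancing time (a new reading comes with each control period).
- vision.camera(name): name is "scene" or "top"; returns a dict with "color" (420x560x3 uint8, red, green, blue), "depth" (420x560 float32, m along the optical axis (not along the pixel's ray), 0 where there is no reading), "camera_matrix" (3x3 intrinsics, pixels), "extrinsics" (4x4, takes a point from camera to world coordinates). Camera axes: x right, y down, z forward; pixel columns grow to the right and rows downward; lengths in m; the calibration is good to about 2 mm. A picture is of the moment at which its call begins.
- ctrl.hand_in(): hands the job in; it is judged then, once.
The state is a dict: "time_s": time; "q": joint angles; "dq": joint speeds; "joint_efforts": joint torques, N m; "eef_pos": TCP position; "eef_rot": TCP orientation; "wrist_force": force on the tool from outside, world axes, zero at the start; "torque": the same for the moment, N m; "opening": opening from 0.0 (shut) to 1.0 (fully open); "grasp_force": force on a finger pad.
Only numpy, scipy, OpenCV 4.12 (cv2) and the standard library are available. Lean on these libraries where they do the work, as an engineer would, in place of code of your own. Each camera call takes 0.05 s, during which the arm holds its last target. There are 200 camera calls.

## Working session

There is one attempt and no reset: what is moved stays moved. The work goes in short steps, Python scripts to look and compute and a tool call to move; the robot and the scene stay as the last step left them, time stands still between calls to the robot, and variables do not carry over. Pictures are saved under pics/ and viewed, at most 10 in all, crops included, and the job is handed in when it is done.

Besides the shell and the picture viewer there is one more tool, called after "Emit:" as name(argument=value, ...) on one line, values as JSON. play_rows: Moves the arm, as the interface text tells. Its arguments: {"type":"object","properties":{"xyz":{"type":"array","items":{"type":"array","items":{"type":"number"}}},"rot":{"type":"array","items":{"type":"array","items":{"type":"number"}}},"grip":{"type":"array","items":{"type":"number"}}},"required":["xyz","rot","grip"]}

```bash
mkdir -p pics; ls; cat > h.py <<'E'
import numpy as np, cv2
from bench import readout, vision, ctrl
from scipy.spatial.transform import Rotation as R
def cam(n):
    c=vision.camera(n); K=c["camera_matrix"];T=c["extrinsics"];d=c["depth"]
    v,u=np.mgrid[:d.shape[0],:d.shape[1]]
    P=np.stack([(u-K[0,2])*d/K[0,0],(v-K[1,2])*d/K[1,1],d],-1)@T[:3,:3].T+T[:3,3]
    P[d==0]=np.nan
    return c["color"],P,K,T
def save(n,img): cv2.imwrite("pics/"+n,cv2.cvtColor(img,cv2.COLOR_RGB2BGR))
E
python3 - <<'E'
from h import *
for n in("scene","top"):
    c,P,K,T=cam(n); save(n+"0.png",c); np.savez(n+"0.npz",c=c,P=P,K=K,T=T); print(n,K[0,0],T.round(3).tolist())
o=readout.get_obs(); print({k:np.round(v,3).tolist() for k,v in o.items()}, ctrl.tips_ahead)
E
```

```text
pics
scene 462.9899406544743 [[0.426, -0.631, 0.648, -0.36], [-0.905, -0.284, 0.317, -0.451], [-0.016, -0.722, -0.692, 1.029], [0.0, 0.0, 0.0, 1.0]]
top 406.4515450810076 [[0.001, -0.99, 0.139, 0.362], [-0.999, 0.004, 0.034, -0.024], [-0.034, -0.138, -0.99, 1.069], [0.0, 0.0, 0.0, 1.0]]
{'time_s': 0.1, 'q': [0.998, 0.181, 1.608, -0.0, 1.354, -0.206], 'dq': [-0.0, -0.0, -0.0, -0.001, -0.001, 0.001], 'joint_efforts': [0.0, -44.587, -35.224, -0.0, 0.004, -0.0], 'eef_pos': [0.206, 0.536, 0.249], 'eef_rot': [-0.0, 0.182, 0.983, -0.001], 'wrist_force': [-0.313, -0.142, 0.271], 'torque': [0.051, 0.032, 0.007], 'grasp_force': 0.0, 'opening': 0.999} 0.019
```

View pics/scene0.png

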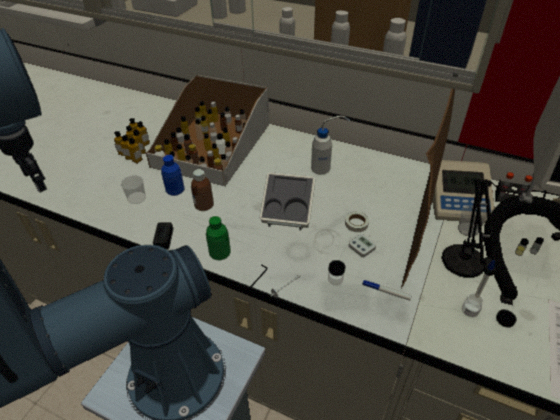

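View pics/top0.png

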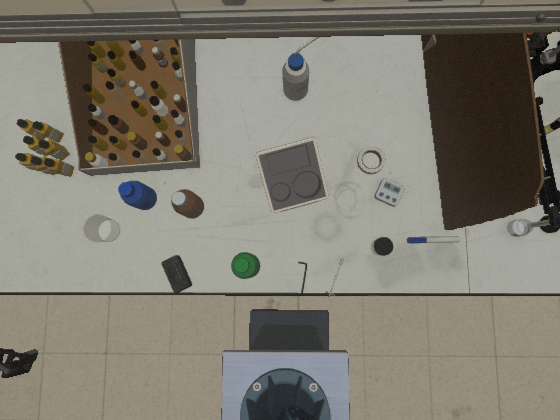

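Top view: the amber bottle with a white cap is at (187,203), with look-alikes in blue (137,195) and green (245,265). The adapter is at (176,273), the jar at (383,246) and the tray at (292,175). The amber one with the white cap is the bottle meant. I'll confirm it in a crop while measuring.

```bash
cat >> h.py <<'E'
def ray(px,K,T,z):
    px=np.atleast_2d(np.asarray(px,float)); d=np.c_[(px-K[[0,1],[2,2]])/K[[0,1],[0,1]],np.ones(len(px))]@T[:3,:3].T
    return T[:3,3]+d*((z-T[2,3])/d[:,2])[:,None]
E
python3 - <<'E'
from h import *
d=np.load("top0.npz");c,P,K,T=[d[k] for k in"cPKT"]
def crop(a,b,x,y,s): return cv2.resize(c[a:b,x:y],None,fx=s,fy=s,interpolation=cv2.INTER_CUBIC)
A=crop(170,300,110,270,4); B=crop(125,225,245,345,3)
im=np.zeros((520,640,3),np.uint8); im[:]=A; save("crop1.png",im)
# adapter: points by depth near the top
z=P[...,2]
hsv=cv2.cvtColor(c,cv2.COLOR_RGB2HSV)
m=np.zeros(z.shape,bool); m[245:300,155:200]=1
t=m&(abs(z-.03)<.006)&(c.max(-1)<90); pts=P[t][:,:2].astype(np.float32)
print("adapter z",np.nanmedian(P[t][:,2]),t.sum(),cv2.minAreaRect(pts*1000), (P[t][:,:2].min(0)+P[t][:,:2].max(0))/2)
q=np.argwhere(t)[:,::-1].astype(np.float32); r=ray(q,K,T,.03)[:,:2].astype(np.float32); print("ray",cv2.minAreaRect(r*1000))
# jar cap
m[:]=0;m[225:265,365:405]=1
t=m&(c.max(-1)<70); q=np.argwhere(t)[:,::-1]; 
(cx,cy),rr=cv2.minEnclosingCircle(q.astype(np.float32)); print("jar px",cx,cy,rr,ray((cx,cy),K,T,.061), "z",np.nanpercentile(z[t],[10,50,90]))
t2=t&(z>.054); print("jar depth",t2.sum(),P[t2].mean(0),ray(np.argwhere(t2)[:,::-1].mean(0),K,T,.061))
# bottle cap
m[:]=0;m[180:225,160:215]=1
t=m&(hsv[...,1]<60)&(hsv[...,2]>100)&(z>.1); q=np.argwhere(t)[:,::-1]
print("bottle cap",t.sum(),np.nanpercentile(z[t],[10,50,90]),q.mean(0),ray(q.mean(0),K,T,.138),P[t].mean(0))
# body points
t=m&(z>.01); p=P[t]; print("bottle all",p.min(0),p.max(0))
# tray
m[:]=0;m[125:225,245:345]=1
t=m&(z>.03)
p=P[t]; print("tray",p.min(0),p.max(0))
# plane ransac
rng=np.random.default_rng(0);best=0
for _ in range(500):
    a=p[rng.choice(len(p),3,0)]; n=np.cross(a[1]-a[0],a[2]-a[0]); 
    if np.linalg.norm(n)<1e-6: continue
    n/=np.linalg.norm(n); n*=np.sign(n[2])
    if n[2]<.8: continue
    i=abs((p-a[0])@n)<.002
    if i.sum()>best: best=i.sum();I=i
pi=p[I]; cen=pi.mean(0); n=np.linalg.svd(pi-cen,full_matrices=False)[2][2]; n*=np.sign(n[2])
print("plane",best,len(p),n,np.degrees(np.arccos(n[2])),"yaw",np.arctan2(-n[1],-n[0]))
# outline in plane
ax=np.array([0,0,1.])-n[2]*n; ax/=np.linalg.norm(ax); ay=np.cross(n,ax)
uv=np.c_[(pi-cen)@ax,(pi-cen)@ay]
rc=cv2.minAreaRect((uv*1000).astype(np.float32)); print(rc)
o=cen+ax*rc[0][0]/1e3+ay*rc[0][1]/1e3; print("top centre",o,"ax",ax,"ay",ay)
h=(p-cen)@n*1000; U=np.c_[(p-o)@ax,(p-o)@ay]*1000
for (u,v) in[(33,0),(-30,40),(-30,-29)]:
    s=np.hypot(U[:,0]-u,U[:,1]-v)<12; print(u,v,np.median(h[s]))
for lo,hi,nm in[(-45,-27,"bottle"),(-27,-16,"jar"),(-13,-6,"ad")]:
    s=(h>lo)&(h<hi); 
    if nm!="ad": s&=(U[:,0]<5)
    if nm=="jar": s&=U[:,1]>12
    print(nm,s.sum(),U[s].min(0),U[s].max(0),np.median(U[s],0))
E
```

```text
adapter z 0.028918327144652034 589 ((346.072021484375, 278.606201171875), (86.40715026855469, 45.646278381347656), 25.435518264770508) [0.3462792  0.27826929]
ray ((346.112548828125, 277.5417785644531), (86.07097625732422, 45.16896438598633), 26.45902442932129)
jar px 383.0 246.0 9.486932754516602 [[ 0.41395261 -0.24320029  0.061     ]] z [0.05686128 0.05939583 0.06161651]
jar depth 263 [ 0.41456368 -0.24380074  0.05935856] [[ 0.41446418 -0.24344897  0.061     ]]
bottle cap 154 [0.13472868 0.13677955 0.13900001] [178.07792208 197.74675325] [[0.52313942 0.24612215 0.138     ]] [0.52338856 0.2465268  0.13661906]
bottle all [0.4913168  0.2148584  0.01050228] [0.55459686 0.27478211 0.14118951]
tray [ 0.50144973 -0.10930286  0.03015977] [0.68790878 0.0697571  0.11664362]
plane 1525 3711 [-0.40677929 -0.11424746  0.90635431] 24.993692655648 yaw 0.27380470282311287
((-1.1358795166015625, -3.7890243530273438), (151.41136169433594, 159.50479125976562), 89.60279846191406)
top centre [ 0.58757503 -0.02144842  0.07972594] ax [0.87259178 0.2450749  0.42251849] ay [-0.27039636  0.96274909  0.        ]
33 0 -9.407358450455739
-30 40 -24.20819217739498
-30 -29 -32.137874772563634
bottle 376 [-57.68935315 -63.64102601] [-6.63855381 59.22396348] [-30.94497446 -29.81732818]
jar 225 [-56.95210961  16.74176821] [-15.06116871  63.47555701] [-36.16691321  39.73002037]
ad 828 [-84.27032522 -63.05578983] [64.90184134 61.28170098] [37.10172383 -1.36927054]
```

View pics/crop1.png

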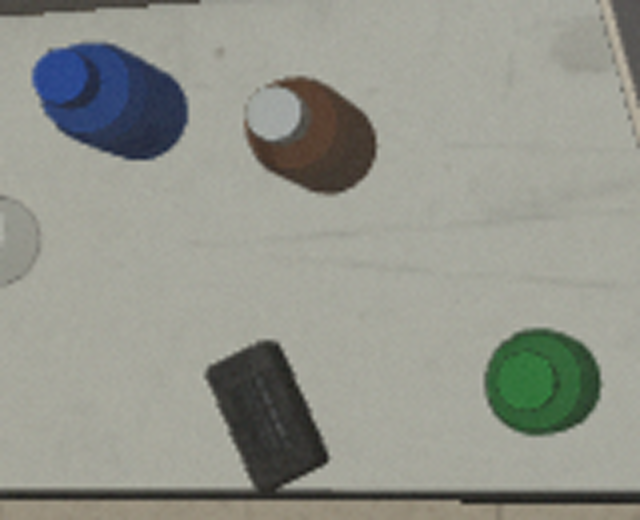

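The crop confirms it: the amber bottle with the white cap is at (179,198) in full-image pixels, with blue to its left and green to its right. Next I'll refine the pocket centres from both views and compute the first move.

```bash
cat >> h.py <<'E'
def pose():
    o=readout.get_obs(); q=o["eef_rot"]; return np.array(o["eef_pos"]),R.from_quat([q[1],q[2],q[3],q[0]]),o
def go(p,Rt):
    c,r,o=pose(); print("d_xyz mm",(r.inv().apply(np.asarray(p)-c)*1000).round(1),"d_rot",(r.inv()*Rt).as_rotvec().round(3),"| q",np.round(o["q"],2),"t",round(o["time_s"],2))
def down(ang): # tool z down, tool y at world angle (deg)
    a=np.radians(ang); y=np.array([np.cos(a),np.sin(a),0]); z=np.array([0,0,-1.]); return R.from_matrix(np.c_[np.cross(y,z),y,z])
E
python3 - <<'E'
from h import *
n=np.array([-0.40677929,-0.11424746,0.90635431]); 
yaw=np.arctan2(-n[1],-n[0])
from scipy.optimize import least_squares
for nm in("top","scene"):
    d=np.load(nm+"0.npz");c,P,K,T=[d[k] for k in"cPKT"]
    p=P.reshape(-1,3); b=(p[:,0]>.49)&(p[:,0]<.69)&(p[:,1]>-.115)&(p[:,1]<.075)&(p[:,2]>.03); p=p[b]
    o=np.array([0.58757503,-0.02144842,0.07972594]); nn=n
    for _ in range(5):
        i=abs((p-o)@nn)<.004; cen=p[i].mean(0); nn=np.linalg.svd(p[i]-cen,full_matrices=False)[2][2]; nn*=np.sign(nn[2]); o=o+nn*((cen-o)@nn)
    ax=np.array([0,0,1.])-nn[2]*nn; ax/=np.linalg.norm(ax); ay=np.cross(nn,ax)
    print(nm,"n",nn,"yaw",np.arctan2(-nn[1],-nn[0]),"plane z at o",o)
    # label image on plane by rays: height of hit point
    px=np.argwhere(np.isfinite(P[...,0]))[:,::-1]; Q=P[px[:,1],px[:,0]]
    D=np.c_[(px-K[[0,1],[2,2]])/K[[0,1],[0,1]],np.ones(len(px))]@T[:3,:3].T
    s=((o-T[:3,3])@nn)/(D@nn); X=T[:3,3]+D*s[:,None]-o
    U=np.c_[X@ax,X@ay]*1000; k=(abs(U)<90).all(1); U=U[k]; h=(Q[k]-o)@nn*1000; col=c[px[k,1],px[k,0]].astype(int)
    from scipy.interpolate import griddata
    g=np.mgrid[-88:88,-88:88].transpose(1,2,0)[...,::1]; H=griddata(U,h,(g[...,0],g[...,1]),method="linear"); L=griddata(U,col.mean(1),(g[...,0],g[...,1]),method="linear")
    save(nm+"_rect.png",np.flip(np.concatenate([cv2.merge([np.clip(L,0,255).astype(np.uint8)]*3),cv2.merge([np.clip(128+3*np.nan_to_num(H),0,255).astype(np.uint8)]*3)],1),(0,))) 
    M=(np.nan_to_num(H)<-4).astype(np.uint8); M=cv2.morphologyEx(M,cv2.MORPH_OPEN,np.ones((3,3)))
    nl,lab,st,ce=cv2.connectedComponentsWithStats(M)
    for j in range(1,nl):
        if st[j,4]>300:
            pts=np.argwhere(lab==j).astype(np.float32)-88; cc=cv2.minAreaRect(pts); print(" comp",st[j,4],"bbox x",pts[:,0].min(),pts[:,0].max(),"y",pts[:,1].min(),pts[:,1].max(),"circ",cv2.minEnclosingCircle(pts),cc)
a=down(116); go([.346,.278,.13],a)
E
cd pics; python3 -c "
import cv2,numpy as np
a=np.concatenate([cv2.imread('top_rect.png'),cv2.imread('scene_rect.png')],0);cv2.imwrite('rect.png',cv2.resize(a,None,fx=1.7,fy=1.7))"
```

```text
top n [-0.40835364 -0.11174712  0.90595799] yaw 0.26711331755104495 plane z at o [ 0.58756288 -0.02145177  0.07975292]
 comp 7548 bbox x -88.0 87.0 y -88.0 87.0 circ ((-0.5, -0.5), 123.74378967285156) ((-0.5, -0.5), (175.0, 175.0), 90.0)
 comp 3814 bbox x -67.0 2.0 y -63.0 7.0 circ ((-31.649442672729492, -28.56200408935547), 36.12468338012695) ((-32.5, -28.0), (70.0, 69.0), 90.0)
 comp 1888 bbox x -56.0 -8.0 y 15.0 65.0 circ ((-32.20000076293945, 39.79999923706055), 25.4024600982666) ((-31.959014892578125, 40.0491828918457), (48.26990509033203, 49.422237396240234), 50.19443130493164)
 comp 5176 bbox x 14.0 67.0 y -51.0 50.0 circ ((40.177955627441406, 0.3306773006916046), 54.79637908935547) ((40.5, -0.5), (101.0, 53.0), 90.0)
scene n [-0.4035295  -0.1100994   0.90831826] yaw 0.26635792473835906 plane z at o [ 0.58759128 -0.02144395  0.07968945]
 comp 7618 bbox x -88.0 87.0 y -88.0 87.0 circ ((-0.5, -0.5), 123.74378967285156) ((-0.5, -0.5), (175.0, 175.0), 90.0)
 comp 3859 bbox x -71.0 -1.0 y -65.0 5.0 circ ((-35.58127212524414, -29.067138671875), 36.751861572265625) ((-36.25810623168945, -30.162094116210938), (70.162353515625, 69.81278991699219), 87.1375961303711)
 comp 1888 bbox x -60.0 -12.0 y 14.0 63.0 circ ((-35.55759811401367, 39.17524337768555), 26.3588809967041) ((-36.99126434326172, 38.56549835205078), (48.702327728271484, 47.57893371582031), 82.40535736083984)
 comp 5066 bbox x 10.0 66.0 y -50.0 50.0 circ ((37.0, 0.0), 54.589473724365234) ((38.0, 0.0), (100.0, 56.0), 90.0)
d_xyz mm [-223.4 -190.8  119.7] d_rot [-0.001 -0.001 -0.821] | q [ 1.    0.18  1.61 -0.    1.35 -0.21] t 0.1
```

View pics/rect.png

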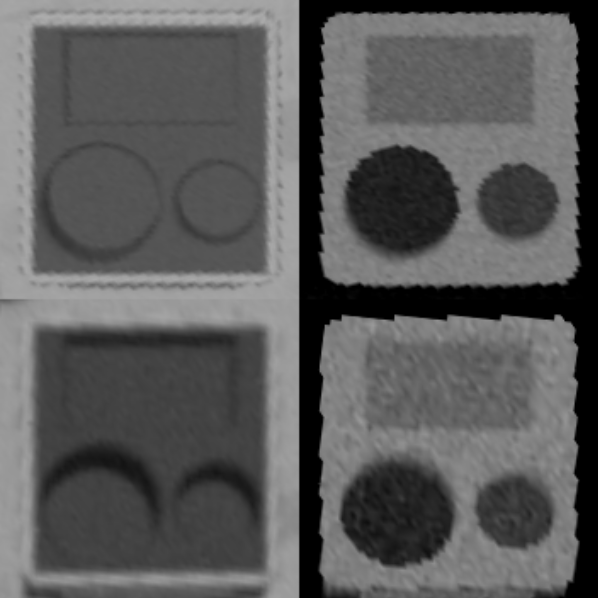

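The rectified tray shows the rectangular pocket at the back and the round pockets in front, big on the right and small on the left. Both views agree on the mouth positions. Moving to the adapter.

Emit:
play_rows(xyz=[[-32,-27,12],[-72,-61,30],[-112,-96,50],[-152,-130,75],[-192,-165,95],[-223,-191,115],[-223,-191,140],[-223,-191,165],[-223,-191,180],[-223,-191,180]], rot=[[0,0,-0.12],[0,0,-0.27],[0,0,-0.42],[0,0,-0.57],[0,0,-0.72],[0,0,-0.82],[0,0,-0.82],[0,0,-0.82],[0,0,-0.82],[0,0,-0.82]], grip=[1,1,1,1,1,1,1,1,1,1])

```text
time_s: 1.35
eef_pos: [0.3449, 0.2782, 0.0693]
eef_rot: [-0.001, -0.225, 0.974, -0.0]
wrist_force: [-1.0, -0.0, -0.0]
opening: 1.004
grasp_force: 0.0
```

```bash
cat >> h.py <<'E'
yaw=.268; t=np.radians(25)
TR=np.c_[[np.cos(yaw)*np.cos(t),np.sin(yaw)*np.cos(t),np.sin(t)],[-np.sin(yaw),np.cos(yaw),0],[-np.cos(yaw)*np.sin(t),-np.sin(yaw)*np.sin(t),np.cos(t)]]
O=np.array([.58757,-.02145,.07973])   # insert top, centre
def tp(x,y,z): return O+TR@np.array([x,y,z])/1000
def rt(yx): # tool pointing into tray, tool y = tray +x if yx=='x', tray -y if 'y'
    y=TR[:,0] if yx=='x' else -TR[:,1]; z=-TR[:,2]; return R.from_matrix(np.c_[np.cross(y,z),y,z])
E
python3 -c "
from h import *
go([.346,.278,.031],down(116))
c,P,K,T=cam('top'); m=c[235:305,145:215]; save('a1.png',cv2.resize(m,None,fx=6,fy=6))"
```

```text
d_xyz mm [-1.  -0.7 38.3] d_rot [ 0.    -0.003 -0.   ] | q [ 0.41  0.16  2.06  0.    0.93 -1.61] t 1.35
```

View pics/a1.png

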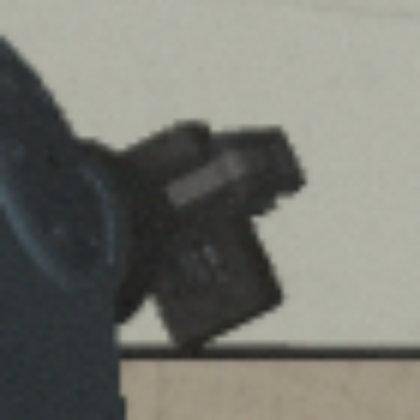

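The picture shows the gripper square across the adapter at crop (215,200). Descending and closing.

Emit:
play_rows(xyz=[[0,0,15],[-1,-1,30],[-1,-1,37],[-1,-1,38],[-1,-1,38],[-1,-1,38],[-1,-1,38],[-1,-1,38],[-1,-1,38],[-1,-1,38]], rot=[[0,0,0],[0,0,0],[0,0,0],[0,0,0],[0,0,0],[0,0,0],[0,0,0],[0,0,0],[0,0,0],[0,0,0]], grip=[1,1,1,1,0.3,0,0,0,0,0])

```text
time_s: 2.65
eef_pos: [0.3478, 0.2784, 0.033]
eef_rot: [0.001, -0.225, 0.974, 0.0]
wrist_force: [-0.8, 0.3, 5.6]
opening: 0.527
grasp_force: 62.0
```

```bash
python3 -c "
from h import *
go([.346,.278,.20],down(116))
go(tp(40.5,-.2,100),rt('x'))"
```

```text
d_xyz mm [   1.5    0.5 -167. ] d_rot [-0.     0.001 -0.001] | q [ 0.41  0.24  2.06  0.    0.84 -1.62] t 2.65
d_xyz mm [ -79.  -373.7 -154.3] d_rot [-0.316 -0.381  1.725] | q [ 0.41  0.24  2.06  0.    0.84 -1.62] t 2.65
```

Emit:
play_rows(xyz=[[0,0,-40],[0,0,-90],[0,0,-140],[0,-10,-180],[-8,-50,-185],[-18,-100,-185],[-30,-150,-185],[-40,-200,-185],[-52,-250,-185],[-63,-300,-185]], rot=[[0,0,0],[0,0,0],[-0.03,-0.04,0.17],[-0.06,-0.08,0.34],[-0.09,-0.11,0.51],[-0.125,-0.15,0.68],[-0.155,-0.19,0.85],[-0.19,-0.23,1.02],[-0.22,-0.265,1.19],[-0.25,-0.3,1.36]], grip=[0,0,0,0,0,0,0,0,0,0])

```text
time_s: 3.9
eef_pos: [0.5357, 0.0342, 0.2172]
eef_rot: [0.109, 0.441, 0.879, 0.143]
wrist_force: [0.7, 1.0, -1.9]
opening: 0.526
grasp_force: 62.3
```

```bash
python3 -c "
from h import *
go(tp(40.5,-.2,60),rt('x'))"
```

```text
d_xyz mm [-75.3  -6.3  73.4] d_rot [-0.068 -0.08   0.359] | q [-0.3  -0.07  1.98  0.3   0.98 -1.08] t 3.9
```

Emit:
play_rows(xyz=[[-15,0,8],[-35,-3,20],[-60,-6,45],[-75,-6,65],[-75,-6,73],[-75,-6,73],[-75,-6,73],[-75,-6,73],[-75,-6,73],[-75,-6,73]], rot=[[-0.02,-0.03,0.12],[-0.05,-0.06,0.26],[-0.068,-0.08,0.359],[-0.068,-0.08,0.359],[-0.068,-0.08,0.359],[-0.068,-0.08,0.359],[-0.068,-0.08,0.359],[-0.068,-0.08,0.359],[-0.068,-0.08,0.359],[-0.068,-0.08,0.359]], grip=[0,0,0,0,0,0,0,0,0,0])

```text
time_s: 5.15
eef_pos: [0.5984, -0.0163, 0.1522]
eef_rot: [0.131, 0.589, 0.778, 0.172]
wrist_force: [-0.3, -0.4, -1.1]
opening: 0.529
grasp_force: 62.2
```

```bash
python3 -c "
from h import *
go(tp(40.5,-.2,24),rt('x'))
p,r,o=pose(); print('tcp in tray',(TR.T@(p-O)*1000).round(1))
c,P,K,T=cam('top'); c2,P2,_,_=cam('scene')
a=cv2.resize(c[120:220,240:345],(630,600)); b=cv2.resize(c2[160:235,250:330],(640,600)); save('a2.png',cv2.resize(np.hstack([a,b]),(800,380)))
# adapter in tray frame
for nm,cc,PP in(('top',c,P),('scene',c2,P2)):
    q=(PP.reshape(-1,3)-O)@TR*1000; k=(abs(q[:,0])<90)&(abs(q[:,1])<60)&(q[:,2]>24)&(q[:,2]<56.5)&(cc.reshape(-1,3).max(1)<70); print(nm,k.sum(),np.percentile(q[k],[1,50,99],axis=0).round(1).tolist(),cv2.minAreaRect(q[k][:,:2].astype(np.float32)))
"
```

```text
d_xyz mm [-2.4 -0.8 36.7] d_rot [-0.    -0.002  0.006] | q [-0.35  0.13  1.95  0.38  0.74 -0.87] t 5.15
tcp in tray [41.3  2.2 60.7]
top 139 [[33.5, -40.0, 30.5], [57.5, 27.2, 54.1], [65.2, 47.1, 56.4]] ((56.7208137512207, 4.8984832763671875), (39.33606719970703, 89.37525939941406), 7.138598442077637)
scene 191 [[15.0, -41.3, 28.6], [27.8, -15.2, 53.5], [59.8, 45.1, 56.4]] ((37.70734786987305, 2.264667510986328), (87.33039855957031, 49.41032791137695), 89.24910736083984)
```

View pics/a2.png

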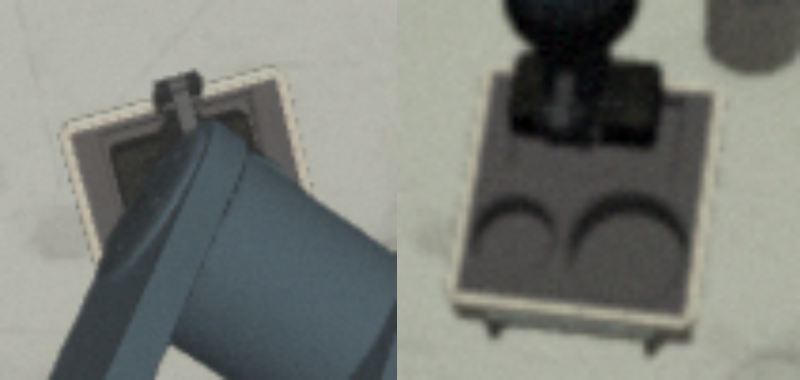

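The adapter hovers square over the rectangular pocket, about 2 mm left of it. I'll correct that and lower it.

Emit:
play_rows(xyz=[[-2.4,-0.8,2],[-2.4,-0.8,6],[-2.4,-0.8,11],[-2.4,-0.8,16],[-2.4,-0.8,21],[-2.4,-0.8,26],[-2.4,-0.8,30],[-2.4,-0.8,34],[-2.4,-0.8,36],[-2.4,-0.8,37]], rot=[[0,0,0.006],[0,0,0.006],[0,0,0.006],[0,0,0.006],[0,0,0.006],[0,0,0.006],[0,0,0.006],[0,0,0.006],[0,0,0.006],[0,0,0.006]], grip=[0,0,0,0,0,0,0,0,0,0])

```text
time_s: 6.5
eef_pos: [0.6128, -0.0146, 0.1189]
eef_rot: [0.13, 0.592, 0.777, 0.172]
wrist_force: [-22.9, -2.7, 22.9]
opening: 0.53
grasp_force: 66.1
```

```bash
cat >> h.py <<'E'
def st():
    p,r,o=pose(); print('tcp in tray',(TR.T@(p-O)*1000).round(1),'F tray',(TR.T@np.array(o["wrist_force"])).round(1),'tau',(TR.T@np.array(o["torque"])).round(2),'open',round(o["opening"],3),'t',round(o["time_s"],2))
E
python3 -c "
from h import *
st();go(tp(40.5,-.2,24),rt('x'))"
```

```text
tcp in tray [40.2 -0.1 24.4] F tray [-11.    3.5  30.4] tau [ 0.46  1.88 -0.17] open 0.53 t 6.5
d_xyz mm [-0.1  0.3  0.4] d_rot [-0.001 -0.002  0.001] | q [-0.34  0.21  1.93  0.4   0.67 -0.88] t 6.5
```

Emit:
play_rows(xyz=[[0,-0.7,-0.5],[0,-1.4,-1],[0,-2,-1],[0,-2,-0.5],[0,-2,0],[0,-2,0.5],[0,-2,1],[0,-2,1],[0,-2,1],[0,-2,1]], rot=[[0,0,0],[0,0,0],[0,0,0],[0,0,0],[0,0,0],[0,0,0],[0,0,0],[0,0,0],[0,0,0],[0,0,0]], grip=[0,0,0,0,0,0,0,0,0,0])

```text
time_s: 7.75
eef_pos: [0.6116, -0.0153, 0.1183]
eef_rot: [0.13, 0.591, 0.777, 0.172]
wrist_force: [-23.5, -3.4, 26.2]
opening: 0.529
grasp_force: 66.4
```

```bash
python3 -c "
from h import *
st()
for n in('top','scene'):
    c,P,_,_=cam(n);q=(P.reshape(-1,3)-O)@TR*1000
    k=(q[:,0]>12)&(q[:,0]<70)&(abs(q[:,1])<55)&(q[:,2]>12)&(q[:,2]<30)&(c.reshape(-1,3).max(1)<75)
    print(n,k.sum(),np.percentile(q[k],[2,25,50,75,98],axis=0).round(1).tolist())
"
```

```text
tcp in tray [38.8 -0.4 24.4] F tray [-10.2   2.9  33.7] tau [ 0.53  1.88 -0.15] open 0.529 t 7.75
top 148 [[32.8, -41.7, 12.7], [45.5, 19.0, 17.8], [52.5, 30.0, 19.4], [57.9, 37.7, 20.7], [61.8, 43.8, 23.0]]
scene 241 [[14.6, -43.0, 13.2], [23.3, -31.8, 18.5], [34.0, -18.6, 20.3], [45.9, 29.7, 21.6], [57.9, 42.2, 25.7]]
```

The adapter top is about 20 mm above the insert, as it should be when seated. Releasing and retracting.

Emit:
play_rows(xyz=[[0,0,-1.5],[0,0,-1.5],[0,0,-1.5],[0,0,-1.5],[0,0,-1.5],[0,0,-6],[0,0,-20],[0,0,-50],[0,0,-90],[0,0,-130]], rot=[[0,0,0],[0,0,0],[0,0,0],[0,0,0],[0,0,0],[0,0,0],[0,0,0],[0,0,0],[0,0,0],[0,0,0]], grip=[0,0.6,0.8,1,1,1,1,1,1,1])

```text
time_s: 9.1
eef_pos: [0.5583, -0.0299, 0.236]
eef_rot: [0.131, 0.592, 0.776, 0.172]
wrist_force: [1.0, -0.7, -0.4]
opening: 0.997
grasp_force: 0.0
```

```bash
python3 -c "
from h import *
st()
go([.4142,-.2434,.16],down(np.degrees(yaw)-90))
c,P,_,_=cam('scene');q=(P.reshape(-1,3)-O)@TR*1000
k=(q[:,0]>5)&(q[:,0]<70)&(abs(q[:,1])<55)&(q[:,2]>12)&(q[:,2]<30)&(c.reshape(-1,3).max(1)<75)
print(k.sum(),np.percentile(q[k],[2,25,50,75,98],axis=0).round(1).tolist(),cv2.minAreaRect(q[k][:,:2].astype(np.float32)))
k&=(q[:,2]>16)&(q[:,0]>20)&(q[:,0]<56); A=np.c_[q[k][:,:2],np.ones(k.sum())]; print('plane slope',np.linalg.lstsq(A,q[k][:,2],rcond=None)[0])
save('a3.png',cv2.resize(c[160:310,250:410],(640,600)))
"
```

```text
tcp in tray [ 38.4  -0.4 154.5] F tray [ 0.5 -0.9 -0.7] tau [ 0.    0.19 -0.01] open 0.997 t 9.1
d_xyz mm [-167.7 -209.3  -13.9] d_rot [ 0.341 -0.343  1.544] | q [-0.42 -0.08  1.97  0.34  0.93 -0.84] t 9.1
363 [[13.9, -42.7, 12.9], [21.7, -25.4, 18.0], [31.5, -6.3, 19.9], [41.9, 15.7, 22.1], [58.0, 41.6, 25.9]] ((35.8818244934082, -0.13382720947265625), (87.77472686767578, 47.82878112792969), 89.21577453613281)
plane slope [1.23648697e-02 6.27082302e-03 2.03133366e+01]
```

View pics/a3.png

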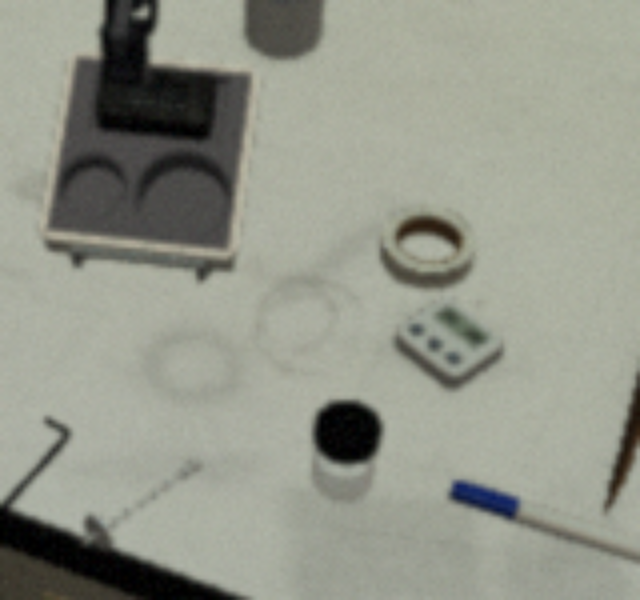

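The adapter lies flat in its pocket (slope under 0.015 rad). The jar with its black cap stands alone at crop (347,432). Moving to the jar.

Emit:
play_rows(xyz=[[-10,-14,-5],[-28,-35,-12],[-47,-59,-18],[-66,-82,-22],[-85,-106,-25],[-103,-129,-25],[-122,-152,-24],[-141,-176,-21],[-160,-200,-16],[-168,-209,-14]], rot=[[0.035,-0.035,0.154],[0.07,-0.07,0.31],[0.1,-0.1,0.46],[0.136,-0.137,0.617],[0.17,-0.17,0.77],[0.205,-0.206,0.926],[0.24,-0.24,1.08],[0.273,-0.275,1.235],[0.307,-0.31,1.39],[0.341,-0.343,1.544]], grip=[1,1,1,1,1,1,1,1,1,1])

```text
time_s: 10.4
eef_pos: [0.4142, -0.2444, 0.1584]
eef_rot: [-0.0, 0.991, 0.13, -0.001]
wrist_force: [-0.1, 0.2, 0.8]
opening: 0.999
grasp_force: 0.0
```

```bash
python3 -c "
from h import *
go([.4142,-.2434,.058],down(np.degrees(yaw)-90))"
```

```text
d_xyz mm [  0.5  -0.8 100.4] d_rot [-0.001  0.002 -0.007] | q [-0.78  0.08  1.92 -0.    1.14  0.53] t 10.4
```

Emit:
play_rows(xyz=[[0,0,25],[0.5,-0.8,55],[0.5,-0.8,80],[0.5,-0.8,95],[0.5,-0.8,100],[0.5,-0.8,100],[0.5,-0.8,100],[0.5,-0.8,100],[0.5,-0.8,100],[0.5,-0.8,100]], rot=[[0,0,-0.007],[0,0,-0.007],[0,0,-0.007],[0,0,-0.007],[0,0,-0.007],[0,0,-0.007],[0,0,-0.007],[0,0,-0.007],[0,0,-0.007],[0,0,-0.007]], grip=[1,1,1,1,1,0.5,0,0,0,0])

```text
time_s: 11.65
eef_pos: [0.4163, -0.2431, 0.0595]
eef_rot: [0.001, 0.991, 0.137, 0.001]
wrist_force: [0.5, 1.0, 5.5]
opening: 0.503
grasp_force: 60.5
```

```bash
python3 -c "
from h import *
go(tp(-32.3,40,100),rt('y'))"
```

```text
d_xyz mm [ 153.9 -207.2  -97.3] d_rot [-0.     0.435  0.007] | q [-0.78  0.25  1.97  0.    0.92  0.52] t 11.65
```

Emit:
play_rows(xyz=[[0,0,-25],[0,0,-70],[10,-15,-110],[35,-45,-120],[60,-80,-120],[85,-115,-120],[110,-150,-115],[135,-185,-105],[154,-207,-97],[154,-207,-97]], rot=[[0,0,0],[0,0,0],[0,0.05,0],[0,0.11,0],[0,0.18,0],[0,0.25,0],[0,0.32,0],[0,0.38,0],[0,0.435,0.007],[0,0.435,0.007]], grip=[0,0,0,0,0,0,0,0,0,0])

```text
time_s: 12.9
eef_pos: [0.5064, 0.0003, 0.1544]
eef_rot: [-0.031, 0.968, 0.132, 0.213]
wrist_force: [0.2, -0.4, -1.1]
opening: 0.506
grasp_force: 61.4
```

```bash
python3 -c "
from h import *
st();go(tp(-32.3,40,70),rt('y'))
c,P,K,T=cam('scene'); c2,P2,_,_=cam('top')
p,_,_=pose(); pt=TR.T@(p-O)*1000
for n,C,PP in(('scene',c,P),('top',c2,P2)):
    q=(PP-O)@TR*1000-pt; k=(abs(q[...,0])<40)&(abs(q[...,1])<40)&(q[...,2]<-17)&(q[...,2]>-62)
    for lo,hi in((-60,-45),(-45,-30),(-30,-17)):
        s=k&(q[...,2]>lo)&(q[...,2]<hi); print(n,lo,s.sum(),np.percentile(q[s],[2,50,98],axis=0).round(1).tolist() if s.sum()>5 else '')
T_=T; w=np.linalg.inv(T_)@np.r_[p,1]; u=K@w[:3]/w[2]; u=u[:2].astype(int); print(u)
save('j1.png',np.hstack([cv2.resize(c[u[1]-30:u[1]+70,u[0]-50:u[0]+50],(400,400)),cv2.resize(c2[130:230,240:340],(400,400))]))
"
```

```text
tcp in tray [-34.1  42.5  98.3] F tray [-0.4 -0.5 -1. ] tau [0.05 0.25 0.05] open 0.506 t 12.9
d_xyz mm [ 1.9  2.6 28.3] d_rot [-0.004  0.003  0.001] | q [-0.4  -0.09  2.17  0.39  0.76  0.66] t 12.9
scene -60 25 [[-26.7, -19.2, -57.6], [-22.7, -4.3, -51.7], [-7.6, 16.8, -45.3]]
scene -45 30 [[-25.6, -19.7, -44.7], [-22.2, -6.4, -37.0], [-6.0, 17.3, -30.8]]
scene -30 19 [[-27.2, -16.6, -29.1], [-23.0, -7.3, -22.6], [-14.8, 12.7, -17.6]]
top -60 24 [[4.6, -17.7, -59.1], [16.4, 0.7, -50.1], [19.2, 20.4, -45.2]]
top -45 27 [[4.0, -18.8, -44.6], [15.3, 0.4, -36.3], [19.0, 19.5, -30.2]]
top -30 14 [[10.2, -12.7, -29.2], [17.4, 2.7, -25.3], [18.7, 17.6, -18.1]]
[269 192]
```

View pics/j1.png

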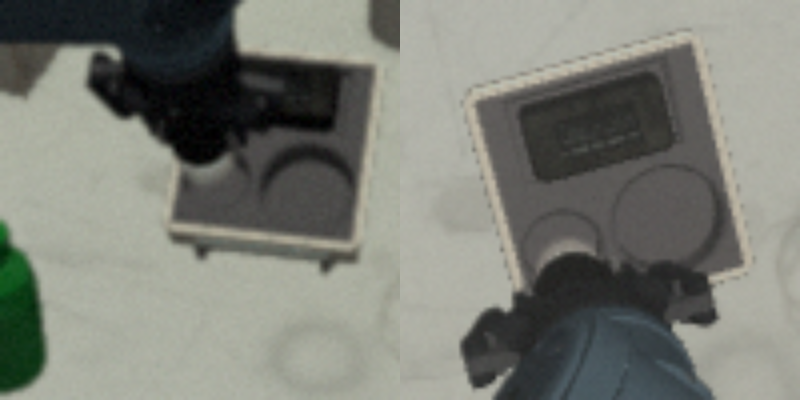

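The jar hangs straight in the fingers, offset about (-2, 0) mm from the TCP. It is heading for the small round pocket, which shows at crop (215,190). I'll correct the offset and come down to just above the mouth.

Emit:
play_rows(xyz=[[2,1.2,4],[4.2,2.5,10],[4.2,2.5,18],[4.2,2.5,25],[4.2,2.5,30],[4.2,2.5,34],[4.2,2.5,34],[4.2,2.5,34],[4.2,2.5,34],[4.2,2.5,34]], rot=[[0,0,0],[-0.003,0.003,0],[-0.003,0.003,0],[-0.003,0.003,0],[-0.003,0.003,0],[-0.003,0.003,0],[-0.003,0.003,0],[-0.003,0.003,0],[-0.003,0.003,0],[-0.003,0.003,0]], grip=[0,0,0,0,0,0,0,0,0,0])

```text
time_s: 14.25
eef_pos: [0.5258, 0.0009, 0.1265]
eef_rot: [-0.028, 0.967, 0.13, 0.215]
wrist_force: [-0.9, 0.3, -0.4]
opening: 0.504
grasp_force: 61.4
```

```bash
python3 -c "
from h import *
st();go(tp(-30,40,36),rt('y'))"
```

```text
tcp in tray [-28.9  37.9  65. ] F tray [-0.8  0.5 -0. ] tau [-0.    0.26  0.06] open 0.504 t 14.25
d_xyz mm [-1.2 -2.1 29. ] d_rot [ 0.001 -0.002 -0.001] | q [-0.38  0.01  2.14  0.42  0.67  0.64] t 14.25
```

Emit:
play_rows(xyz=[[-1.2,-2.1,1],[-1.2,-2.1,2],[-1.2,-2.1,4],[-1.2,-2.1,6],[-1.2,-2.1,8],[-1.2,-2.1,10],[-1.2,-2.1,12],[-1.2,-2.1,14],[-1.2,-2.1,14],[-1.2,-2.1,14]], rot=[[0,0,0],[0,0,0],[0,0,0],[0,0,0],[0,0,0],[0,0,0],[0,0,0],[0,0,0],[0,0,0],[0,0,0]], grip=[0,0,0,0,0,0,0,0,0,0])

```text
time_s: 15.5
eef_pos: [0.5298, 0.0043, 0.1131]
eef_rot: [-0.029, 0.967, 0.13, 0.215]
wrist_force: [-0.0, -0.3, -0.3]
opening: 0.505
grasp_force: 61.4
```

```bash
python3 -c "
from h import *
st();go(tp(-30,40,36),rt('y'))"
```

```text
tcp in tray [-30.2  40.1  50.9] F tray [-0.3 -0.3 -0.3] tau [-0.03  0.22 -0.04] open 0.505 t 15.5
d_xyz mm [ 0.2  0.1 14.9] d_rot [ 0.001 -0.002 -0.001] | q [-0.36  0.04  2.14  0.43  0.64  0.63] t 15.5
```

Emit:
play_rows(xyz=[[0,0,2],[0,0,4],[0,0,6],[0,0,8],[0,0,10],[0,0,11.5],[0,0,13],[0,0,14],[0,0,14.5],[0,0,15]], rot=[[0,0,0],[0,0,0],[0,0,0],[0,0,0],[0,0,0],[0,0,0],[0,0,0],[0,0,0],[0,0,0],[0,0,0]], grip=[0,0,0,0,0,0,0,0,0,0])

```text
time_s: 16.75
eef_pos: [0.5361, 0.0059, 0.1006]
eef_rot: [-0.029, 0.967, 0.13, 0.216]
wrist_force: [-16.9, -2.2, 22.2]
opening: 0.508
grasp_force: 64.1
```

```bash
python3 -c "
from h import *
st();go(tp(-30,40,36),rt('y'))"
```

```text
tcp in tray [-29.6  40.   36.8] F tray [-5.9  2.4 27.2] tau [ 0.56  1.25 -0.01] open 0.508 t 16.75
d_xyz mm [-0.4 -0.   0.8] d_rot [ 0.001 -0.002  0.   ] | q [-0.35  0.09  2.13  0.45  0.61  0.62] t 16.75
```

Contact came at the depth expected for seating, with the same 1.4 mm bias as the adapter. Releasing.

Emit:
play_rows(xyz=[[0,0,-1],[0,0,-1.3],[0,0,-1.3],[0,0,-1.3],[0,0,-1.3],[0,0,-3],[0,0,-15],[0,0,-45],[0,0,-90],[0,0,-140]], rot=[[0,0,0],[0,0,0],[0,0,0],[0,0,0],[0,0,0],[0,0,0],[0,0,0],[0,0,0],[0,0,0],[0,0,0]], grip=[0,0.55,0.65,0.8,1,1,1,1,1,1])

```text
time_s: 18.0
eef_pos: [0.4775, -0.0096, 0.2276]
eef_rot: [-0.028, 0.968, 0.13, 0.215]
wrist_force: [0.8, -0.6, 0.8]
opening: 1.002
grasp_force: 0.0
```

```bash
python3 -c "
from h import *
st()
go([.5232,.2463,.23],down(np.degrees(yaw)))
for n in('top','scene'):
    c,P,_,_=cam(n);q=(P.reshape(-1,3)-O)@TR*1000
    k=(np.hypot(q[:,0]+32,q[:,1]-40)<30)&(q[:,2]>31)&(q[:,2]<43); g=q[k]
    if k.sum()>20: print(n,k.sum(),g.mean(0),cv2.minEnclosingCircle(g[:,:2].astype(np.float32)),'slope',np.linalg.lstsq(np.c_[g[:,:2],np.ones(len(g))],g[:,2],rcond=None)[0])
    k=(q[:,0]>20)&(q[:,0]<56)&(abs(q[:,1])<40)&(q[:,2]>15)&(q[:,2]<25)
    if k.sum()>20:print(' adapter',k.sum(),np.median(q[k][:,2]))
    k=(np.abs(P[...,0].ravel()-.523)<.025)&(np.abs(P[...,1].ravel()-.246)<.025)&(P[...,2].ravel()>.128); print(' cap',k.sum(),P.reshape(-1,3)[k].mean(0),(P.reshape(-1,3)[k].min(0)+P.reshape(-1,3)[k].max(0))/2)
"
```

```text
tcp in tray [-30.9  40.5 177.6] F tray [ 0.9 -0.7  0.5] tau [-0.02  0.14 -0.06] open 1.002 t 18.0
d_xyz mm [ 102.2 -234.8   44.9] d_rot [ 0.344 -0.342 -1.544] | q [-0.46 -0.3   2.17  0.35  0.96  0.69] t 18.0
top 257 [-39.57641683  42.18404518  37.82581521] ((-40.01388168334961, 41.28961181640625), 23.24323844909668) slope [ 0.08962352 -0.04898776 43.43929476]
 adapter 484 20.05459182773302
 cap 168 [0.5227813  0.24564681 0.13620165] [0.52326475 0.24682096 0.13450687]
scene 160 [-42.2467684   41.26105317  37.83548487] ((-41.563507080078125, 41.59988784790039), 23.03912925720215) slope [ 9.30638689e-02 -2.48958094e-02  4.27943599e+01]
 adapter 233 20.695310639090188
 cap 86 [0.51882152 0.24468696 0.13469269] [0.52044308 0.24596904 0.13437632]
```

The jar cap reads tilted about 5° downslope, so I'll check it closely.

```bash
cat > jar.py <<'E'
from h import *
ims=[]
for n in('top','scene'):
    c,P,K,T=cam(n);q=(P-O)@TR*1000
    k=(np.hypot(q[...,0]+36,q[...,1]-40)<34)&(q[...,2]>26)&(q[...,2]<48)&(c.max(-1)<80); g=q[k]
    best=0;rng=np.random.default_rng(1)
    for _ in range(400):
        a=g[rng.choice(len(g),3,0)];m=np.cross(a[1]-a[0],a[2]-a[0])
        if np.linalg.norm(m)<50: continue
        m/=np.linalg.norm(m);m*=np.sign(m[2])
        if m[2]<.8: continue
        i=abs((g-a[0])@m)<2
        if i.sum()>best:best=i.sum();I=i
    b=g[I];L=np.linalg.lstsq(np.c_[b[:,:2],np.ones(len(b))],b[:,2],rcond=None)[0]
    (cx,cy),rr=cv2.minEnclosingCircle(b[:,:2].astype(np.float32))
    print(n,len(g),best,"slope",L[:2].round(3),"centre",b.mean(0).round(1),(round(cx,1),round(cy,1)),round(rr,1))
    w=np.linalg.inv(T)@np.r_[tp(-32,40,20),1];u=K@w[:3]/w[2];u=u[:2].astype(int)
    ims.append(cv2.resize(c[u[1]-30:u[1]+30,u[0]-30:u[0]+30],(400,400),interpolation=cv2.INTER_CUBIC))
    k=(np.hypot(q[...,0]+36,q[...,1]-40)<34)&(q[...,2]>4)&(q[...,2]<18); print(' side',k.sum(),np.percentile(q[k],[2,50,98],axis=0).round(1).tolist())
    cc=[(q[...,0]>-74),(q[...,2]<4),(q[...,2]>-4)]
    k=np.all([abs(q[...,0])<90,abs(q[...,1])<80,abs(q[...,2])<4],0);print(' insert plane median',np.median(q[k][:,2]))
st()
import sys
save(sys.argv[1],np.hstack(ims))
E
python3 jar.py j2.png
```

```text
top 278 194 slope [ 0.11 -0.04] centre [-39.9  41.4  38.1] (-39.6, 42.4) 22.4
 side 38 [[-32.4, 21.3, 4.5], [-18.9, 40.7, 9.9], [-15.2, 67.3, 16.7]]
 insert plane median -0.16389275717395202
scene 184 93 slope [ 0.16  -0.049] centre [-42.4  41.   37.6] (-43.2, 41.1) 22.5
 side 27 [[-63.7, 12.1, 4.0], [-50.5, 28.0, 6.2], [-3.9, 67.9, 14.0]]
 insert plane median 0.4025909513383211
tcp in tray [-29.5  39.6 177.5] F tray [-0.6 -0.2 -0.3] tau [ 0.01  0.26 -0.02] open 0.997 t 18.2
```

View pics/j2.png

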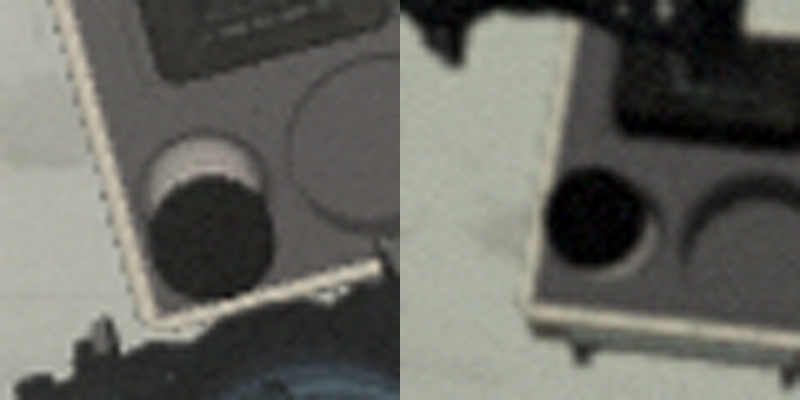

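The picture confirms the jar is in the pocket but leans downslope, probably because it slid to the wall when let go. I'll regrip the cap along the slope to square it, and this time release it resting against the downslope wall.

```bash
python3 -c "
from h import *
st();go(tp(-33,41,110),rt('x'))"
```

```text
tcp in tray [-29.5  39.6 177.5] F tray [-0.6 -0.2 -0.3] tau [ 0.01  0.26 -0.02] open 0.997 t 18.2
d_xyz mm [-3.8 -1.7 67.5] d_rot [ 0.007 -0.    -1.571] | q [-0.46 -0.3   2.17  0.35  0.96  0.69] t 18.2
```

Emit:
play_rows(xyz=[[0,0,0],[0,0,0],[-1,0,0],[-2,-1,5],[-3,-1,12],[-4,-2,25],[-4,-2,40],[-4,-2,55],[-4,-2,66],[-4,-2,67.5]], rot=[[0,0,-0.17],[0,0,-0.34],[0,0,-0.51],[0,0,-0.68],[0,0,-0.85],[0,0,-1.02],[0,0,-1.2],[0,0,-1.37],[0,0,-1.54],[0.007,0,-1.571]], grip=[1,1,1,1,1,1,1,1,1,1])

```text
time_s: 19.45
eef_pos: [0.501, -0.0003, 0.1611]
eef_rot: [0.127, 0.592, 0.777, 0.171]
wrist_force: [0.2, -1.1, 0.8]
opening: 1.002
grasp_force: 0.0
```

```bash
python3 -c "
from h import *
st();go(tp(-34,41,43),rt('x'))"
```

```text
tcp in tray [-36.2  43.3 106.7] F tray [ 0.2 -1.1  0.8] tau [-0.02  0.2  -0.01] open 1.002 t 19.45
d_xyz mm [-2.7  2.7 63.6] d_rot [-0.007 -0.006 -0.001] | q [-0.41 -0.12  2.17  0.38  0.79 -0.9 ] t 19.45
```

Emit:
play_rows(xyz=[[-1,1,10],[-1,1,25],[-1,1,40],[-1,1,52],[-1,1,58],[-1,1,60],[-1,1,60],[-1,1,60],[-1,1,60],[-1,1,60]], rot=[[0,0,0],[-0.005,-0.005,0],[-0.005,-0.005,0],[-0.005,-0.005,0],[-0.005,-0.005,0],[-0.005,-0.005,0],[-0.005,-0.005,0],[-0.005,-0.005,0],[-0.005,-0.005,0],[-0.005,-0.005,0]], grip=[1,1,1,1,1,1,1,1,1,1])

```text
time_s: 20.7
eef_pos: [0.5278, 0.0049, 0.1097]
eef_rot: [0.133, 0.592, 0.776, 0.173]
wrist_force: [-0.0, -0.5, -0.7]
opening: 1.005
grasp_force: 0.0
```

```bash
python3 -c "
from h import *
st();go(tp(-34,41,43),rt('x'))"
```

```text
tcp in tray [-33.3  41.2  48.6] F tray [-0.4 -0.5 -0.5] tau [0.01 0.19 0.04] open 1.005 t 20.7
d_xyz mm [-0.2 -0.7  5.6] d_rot [ 0.002  0.002 -0.   ] | q [-0.36  0.05  2.15  0.44  0.63 -0.95] t 20.7
```

Emit:
play_rows(xyz=[[0,-0.5,2],[0,-0.5,4],[0,-0.5,4],[0,-0.5,4],[0,-0.5,4],[0,-0.5,4],[0,-0.5,4],[0,-0.5,4],[0,-0.5,4],[0,-0.5,4]], rot=[[0,0,0],[0,0,0],[0,0,0],[0,0,0],[0,0,0],[0,0,0],[0,0,0],[0,0,0],[0,0,0],[0,0,0]], grip=[1,1,0.9,0.8,0.7,0.6,0.5,0.4,0.3,0.3])

```text
time_s: 21.95
eef_pos: [0.5288, 0.0052, 0.106]
eef_rot: [0.133, 0.592, 0.776, 0.172]
wrist_force: [-5.2, -0.5, 7.3]
opening: 0.499
grasp_force: 59.5
```

```bash
python3 -c "
from h import *
st()"
```

```text
tcp in tray [-33.8  41.2  44.7] F tray [-1.6  0.9  8.8] tau [-0.01  0.76 -0.03] open 0.499 t 21.95
```

Emit:
play_rows(xyz=[[0,-0.5,0],[0,-1,0],[0,-1.5,0],[0,-2,0],[0,-2.5,0.5],[0,-2.5,1],[0,-2.5,1.5],[0,-2.5,2],[0,-2.5,2],[0,-2.5,2]], rot=[[0,0,0],[0,0,0],[0,0,0],[0,0,0],[0,0,0],[0,0,0],[0,0,0],[0,0,0],[0,0,0],[0,0,0]], grip=[0.3,0.3,0.3,0.3,0.3,0.3,0.3,0.3,0.3,0.3])

```text
time_s: 23.2
eef_pos: [0.5288, 0.0043, 0.1055]
eef_rot: [0.134, 0.591, 0.776, 0.173]
wrist_force: [-20.0, -3.6, 32.6]
opening: 0.501
grasp_force: 63.8
```

```bash
python3 -c "
from h import *
st()"
```

```text
tcp in tray [-34.2  40.3  44.4] F tray [-4.6  1.8 38.1] tau [ 0.46  1.38 -0.07] open 0.501 t 23.2
```

Emit:
play_rows(xyz=[[0,0,-1],[0,0,-2],[0,0,-2.5],[0,-0.7,-2.5],[0,-1.4,-2.5],[0,-2,-2.5],[0,-2.5,-2.5],[0,-2.5,-2.5],[0,-2.5,-2.5],[0,-2.5,-2.5]], rot=[[0,0,0],[0,0,0],[0,0,0],[0,0,0],[0,0,0],[0,0,0],[0,0,0],[0,0,0],[0,0,0],[0,0,0]], grip=[0.3,0.3,0.3,0.3,0.3,0.3,0.3,0.3,0.3,0.3])

```text
time_s: 24.45
eef_pos: [0.5256, 0.0039, 0.1047]
eef_rot: [0.134, 0.592, 0.776, 0.173]
wrist_force: [7.1, 3.0, 1.3]
opening: 0.501
grasp_force: 61.2
```

```bash
python3 -c "
from h import *
st()"
```

```text
tcp in tray [-37.5  40.9  45.1] F tray [ 7.5  1.  -2. ] tau [ 0.14 -1.22  0.  ] open 0.501 t 24.45
```

Emit:
play_rows(xyz=[[0,0.3,0.5],[0,0.5,1],[0,0.5,1.2],[0,0.5,1.2],[0,0.5,1.2],[0,0.5,1.2],[0,0.5,1.2],[0,0.5,1.2],[0,0.5,1.2],[0,0.5,1.2]], rot=[[0,0,0],[0,0,0],[0,0,0],[0,0,0],[0,0,0],[0,0,0],[0,0,0],[0,0,0],[0,0,0],[0,0,0]], grip=[0.3,0.3,0.3,0.3,0.3,0.53,0.56,0.6,0.65,0.7])

```text
time_s: 25.7
eef_pos: [0.5247, 0.0045, 0.1025]
eef_rot: [0.132, 0.592, 0.776, 0.172]
wrist_force: [-0.2, 0.6, -0.2]
opening: 0.697
grasp_force: 0.0
```

```bash
python3 -c "
from h import *
st()"
```

```text
tcp in tray [-39.1  41.6  43.3] F tray [-0.1  0.6 -0.1] tau [0.06 0.21 0.03] open 0.697 t 25.7
```

Released and free. Next, retract straight out and check the jar numerically.

Emit:
play_rows(xyz=[[0,1,0],[0,2,-2],[0,2,-8],[0,2,-18],[0,2,-35],[0,2,-60],[0,2,-90],[0,2,-120],[0,2,-135],[0,2,-135]], rot=[[0,0,0],[0,0,0],[0,0,0],[0,0,0],[0,0,0],[0,0,0],[0,0,0],[0,0,0],[0,0,0],[0,0,0]], grip=[0.8,0.85,0.85,0.85,0.85,1,1,1,1,1])

```text
time_s: 26.95
eef_pos: [0.4721, -0.0108, 0.228]
eef_rot: [0.134, 0.592, 0.776, 0.173]
wrist_force: [0.8, -0.4, -0.6]
opening: 0.998
grasp_force: 0.0
```

```bash
python3 jar.py j3.png; python3 -c "
from h import *
go([.5225,.246,.23],down(np.degrees(yaw)))"
```

```text
top 52 40 slope [0.033 0.009] centre [-36.3  49.3  36.5] (-37.0, 39.0) 22.6
 side 2 [[-23.9, 56.4, 6.6], [-23.6, 56.7, 9.8], [-23.2, 57.0, 12.9]]
 insert plane median -0.18423803058617536
scene 183 94 slope [ 0.12  -0.059] centre [-39.2  38.4  36.6] (-39.4, 39.9) 22.6
 side 30 [[-64.0, 11.0, 4.1], [-55.2, 32.6, 9.7], [-14.5, 64.0, 16.6]]
 insert plane median 0.22276203171879164
tcp in tray [-36.9  41.6 178.6] F tray [ 0.1 -0.2 -0.1] tau [-0.04  0.23  0.04] open 1.002 t 27.05
d_xyz mm [233.7 107.5  45.6] d_rot [ 0.439  0.002 -0.001] | q [-0.47 -0.32  2.18  0.35  0.97 -0.89] t 27.05
```

Emit:
play_rows(xyz=[[20,8,0],[55,25,0],[95,43,5],[135,60,12],[170,78,22],[205,95,34],[225,104,42],[233.7,107.5,45.6],[233.7,107.5,45.6],[233.7,107.5,45.6]], rot=[[0.04,0,0],[0.1,0,0],[0.17,0,0],[0.24,0,0],[0.31,0,0],[0.38,0,0],[0.42,0,0],[0.439,0.002,0],[0.439,0.002,0],[0.439,0.002,0]], grip=[1,1,1,1,1,1,1,1,1,1])

```text
time_s: 28.3
eef_pos: [0.5223, 0.2451, 0.2299]
eef_rot: [-0.0, 0.607, 0.795, -0.0]
wrist_force: [-0.1, -0.1, 0.1]
opening: 0.999
grasp_force: 0.0
```

```bash
python3 jar.py j4.png; python3 -c "
from h import *
c,P,_,_=cam('top'); q=(P-O)@TR*1000
go([.5228,.2460,.108],down(np.degrees(yaw)))"
```

```text
top 275 205 slope [0.005 0.012] centre [-36.3  39.5  36.5] (-36.4, 39.1) 22.8
 side 23 [[-45.4, 23.7, 4.1], [-16.8, 41.9, 9.2], [-13.4, 67.3, 16.2]]
 insert plane median -0.0656291759197907
scene 189 101 slope [ 0.026 -0.04 ] centre [-37.8  38.5  36.9] (-39.1, 39.9) 23.4
 side 32 [[-66.9, 11.7, 4.1], [-55.1, 30.0, 7.7], [-30.7, 60.4, 16.6]]
 insert plane median 0.1409015748013825
tcp in tray [ 70.8 274.3 133.3] F tray [-0.2 -0.  -0.6] tau [ 0.02 -0.   -0.04] open 0.999 t 28.4
d_xyz mm [  0.6   0.4 122.6] d_rot [ 0.    -0.001 -0.002] | q [ 0.23  0.2   1.62  0.    1.32 -0.03] t 28.45
```

View pics/j4.png

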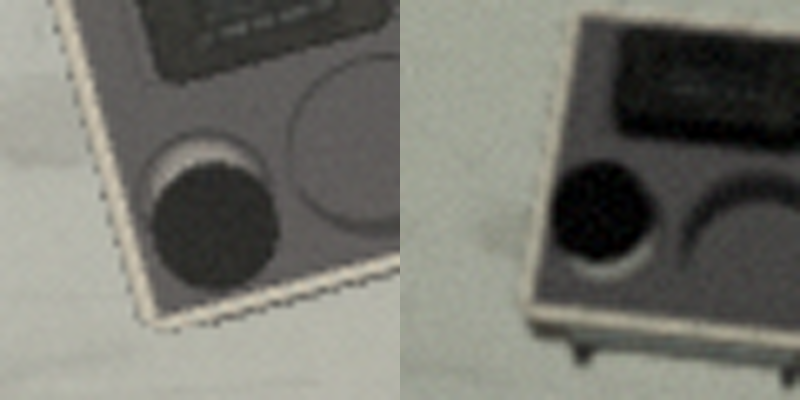

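The jar now stands square (slope 0.005, top 36.5 mm above the insert), at crop (215,225). It rests against the downslope wall, so the true pocket row is about 2 mm lower than I measured. Now grasping the amber bottle by its upper body.

Emit:
play_rows(xyz=[[0.5,0.4,15],[0.6,0.4,40],[0.6,0.4,70],[0.6,0.4,95],[0.6,0.4,112],[0.6,0.4,120],[0.6,0.4,122],[0.6,0.4,122],[0.6,0.4,122],[0.6,0.4,122]], rot=[[0,0,0],[0,0,0],[0,0,0],[0,0,0],[0,0,0],[0,0,0],[0,0,0],[0,0,0],[0,0,0],[0,0,0]], grip=[1,1,1,1,1,1,1,1,0.5,0.3])

```text
time_s: 29.7
eef_pos: [0.5235, 0.247, 0.1094]
eef_rot: [0.0, 0.607, 0.795, 0.001]
wrist_force: [-1.0, 0.7, 5.5]
opening: 0.729
grasp_force: 66.5
```

Emit:
play_rows(xyz=[[0,0,0],[0,0,0],[0,0,0],[0,0,0],[0,0,0],[0,0,-5],[0,0,-20],[0,0,-45],[0,0,-75],[0,0,-80]], rot=[[0,0,0],[0,0,0],[0,0,0],[0,0,0],[0,0,0],[0,0,0],[0,0,0],[0,0,0],[0,0,0],[0,0,0]], grip=[0.3,0.3,0.3,0.3,0.3,0.3,0.3,0.3,0.3,0.3])

```text
time_s: 30.95
eef_pos: [0.5243, 0.2471, 0.1911]
eef_rot: [0.001, 0.607, 0.795, 0.002]
wrist_force: [0.8, -0.6, -3.0]
opening: 0.731
grasp_force: 66.4
```

```bash
python3 -c "
from h import *
go(tp(-34.5,-29,170),rt('x')); print(tp(-34.5,-29,170))"
```

```text
d_xyz mm [-304.8 -112.9  -28.8] d_rot [-0.432 -0.    -0.001] | q [ 0.24  0.25  1.65  0.    1.24 -0.03] t 30.95
[ 0.49581745 -0.07671937  0.21922199]
```

Emit:
play_rows(xyz=[[0,0,-25],[-10,-4,-50],[-40,-15,-65],[-80,-30,-70],[-120,-45,-70],[-160,-60,-65],[-200,-75,-60],[-240,-89,-50],[-275,-102,-40],[-304,-112,-30]], rot=[[0,0,0],[0,0,0],[-0.03,0,0],[-0.08,0,0],[-0.14,0,0],[-0.2,0,0],[-0.26,0,0],[-0.32,0,0],[-0.38,0,0],[-0.432,0,0]], grip=[0.3,0.3,0.3,0.3,0.3,0.3,0.3,0.3,0.3,0.3])

```text
time_s: 32.2
eef_pos: [0.494, -0.0772, 0.2168]
eef_rot: [0.13, 0.593, 0.776, 0.171]
wrist_force: [-0.1, 0.5, -4.0]
opening: 0.728
grasp_force: 66.9
```

Emit:
play_rows(xyz=[[0,0,0],[0,0,5],[0,0,12],[0,0,20],[0,0,25],[0,0,30],[0,0,30],[0,0,30],[0,0,30],[0,0,30]], rot=[[0,0,0],[0,0,0],[0,0,0],[0,0,0],[0,0,0],[0,0,0],[0,0,0],[0,0,0],[0,0,0],[0,0,0]], grip=[0.3,0.3,0.3,0.3,0.3,0.3,0.3,0.3,0.3,0.3])

```text
time_s: 33.45
eef_pos: [0.5072, -0.0729, 0.191]
eef_rot: [0.13, 0.593, 0.776, 0.17]
wrist_force: [0.3, 0.2, -3.4]
opening: 0.729
grasp_force: 67.1
```

```bash
cat > bot.py <<'E'
from h import *
st();go(tp(-34.5,-29,79),rt('x'))
p,r,_=pose()
for n in('top','scene'):
    c,P,K,T=cam(n); q=(P-p)@r.as_matrix()*1000 # tool frame: x=tray y, y=tray x, z=into tray
    k=(abs(q[...,0])<42)&(abs(q[...,1])<42)
    for lo,hi in((25,45),(45,65),(65,85),(85,108)):
        s=k&(q[...,2]>lo)&(q[...,2]<hi)&(((P-O)@TR)[...,2]>.003)
        print(n,lo,s.sum(),np.percentile(q[s],[2,50,98],axis=0).round(1).tolist() if s.sum()>15 else '')
E
python3 bot.py
```

```text
tcp in tray [-35.5 -28.3 139.4] F tray [-1.2  0.1 -3.3] tau [-0.02  0.49 -0.02] open 0.729 t 33.45
d_xyz mm [-0.7  1.3 60.4] d_rot [-0.005  0.    -0.001] | q [-0.57 -0.12  2.11  0.41  0.9  -1.05] t 33.45
top 25 51 [[-27.9, -13.2, 25.7], [22.4, 19.9, 31.2], [31.9, 31.4, 44.5]]
top 45 34 [[5.9, -0.4, 47.3], [21.1, 24.4, 55.1], [32.2, 31.6, 63.8]]
top 65 34 [[3.4, 2.9, 66.2], [19.9, 25.4, 76.3], [32.1, 32.0, 83.4]]
top 85 34 [[-1.3, 5.4, 86.5], [17.5, 26.6, 96.4], [31.5, 32.2, 106.5]]
scene 25 42 [[-31.7, -33.2, 25.4], [-23.3, -22.9, 34.2], [-2.9, 4.6, 44.6]]
scene 45 48 [[-31.4, -33.8, 45.7], [-12.1, -28.8, 56.2], [14.5, -5.5, 64.1]]
scene 65 52 [[-31.2, -33.8, 65.5], [-6.7, -28.1, 74.7], [25.5, -10.3, 83.7]]
scene 85 51 [[-31.3, -33.4, 85.5], [-9.6, -29.0, 93.6], [24.0, 1.4, 104.1]]
```

The bottle hangs straight and is centred on the TCP within 1 mm. Lowering to the mouth.

Emit:
play_rows(xyz=[[0,0.6,4],[-0.7,1.3,9],[-0.7,1.3,14],[-0.7,1.3,19],[-0.7,1.3,23],[-0.7,1.3,27],[-0.7,1.3,30],[-0.7,1.3,33],[-0.7,1.3,36],[-0.7,1.3,36]], rot=[[-0.003,0,0],[-0.005,0,0],[-0.005,0,0],[-0.005,0,0],[-0.005,0,0],[-0.005,0,0],[-0.005,0,0],[-0.005,0,0],[-0.005,0,0],[-0.005,0,0]], grip=[0.3,0.3,0.3,0.3,0.3,0.3,0.3,0.3,0.3,0.3])

```text
time_s: 34.8
eef_pos: [0.5229, -0.069, 0.1583]
eef_rot: [0.131, 0.592, 0.776, 0.172]
wrist_force: [1.1, -0.3, -3.7]
opening: 0.734
grasp_force: 67.1
```

```bash
python3 -c "
from h import *
st();go(tp(-34.5,-29,79),rt('x'))"
```

```text
tcp in tray [-34.7 -28.7 102.9] F tray [-0.7 -0.6 -3.7] tau [-0.03  0.45  0.01] open 0.734 t 34.8
d_xyz mm [-0.3  0.2 23.9] d_rot [-0.    -0.001 -0.001] | q [-0.54 -0.03  2.1   0.44  0.81 -1.07] t 34.8
```

Foot is 6 mm inside with no contact force, so I'll continue gently to the floor.

Emit:
play_rows(xyz=[[0,0,3],[0,0,6],[0,0,9],[0,0,12],[0,0,15],[0,0,17.5],[0,0,19.5],[0,0,21],[0,0,22],[0,0,22]], rot=[[0,0,0],[0,0,0],[0,0,0],[0,0,0],[0,0,0],[0,0,0],[0,0,0],[0,0,0],[0,0,0],[0,0,0]], grip=[0.3,0.3,0.3,0.3,0.3,0.3,0.3,0.3,0.3,0.3])

```text
time_s: 36.05
eef_pos: [0.532, -0.0666, 0.1386]
eef_rot: [0.131, 0.592, 0.776, 0.172]
wrist_force: [0.3, -0.5, -3.4]
opening: 0.732
grasp_force: 67.1
```

```bash
python3 -c "
from h import *
st()"
```

```text
tcp in tray [-34.5 -28.9  81.1] F tray [-1.3 -0.6 -3.1] tau [-0.03  0.47 -0.02] open 0.732 t 36.05
```

Just above the floor now. I'll find the downslope wall first, then settle.

Emit:
play_rows(xyz=[[0,-0.5,0],[0,-1,0],[0,-1.5,0],[0,-2,0],[0,-2.5,0],[0,-2.8,0],[0,-2.8,0],[0,-2.8,0],[0,-2.8,0],[0,-2.8,0]], rot=[[0,0,0],[0,0,0],[0,0,0],[0,0,0],[0,0,0],[0,0,0],[0,0,0],[0,0,0],[0,0,0],[0,0,0]], grip=[0.3,0.3,0.3,0.3,0.3,0.3,0.3,0.3,0.3,0.3])

```text
time_s: 37.3
eef_pos: [0.5303, -0.0673, 0.1381]
eef_rot: [0.132, 0.592, 0.776, 0.173]
wrist_force: [4.4, 3.1, -3.5]
opening: 0.729
grasp_force: 67.0
```

```bash
python3 -c "
from h import *
st()"
```

```text
tcp in tray [-36.4 -29.1  81.4] F tray [ 3.1  1.9 -5.3] tau [ 0.16 -0.76 -0.09] open 0.729 t 37.3
```

Emit:
play_rows(xyz=[[0,0.4,0.5],[0,0.4,1],[0,0.4,1.5],[0,0.4,2],[0,0.4,2.5],[0,0.4,3],[0,0.4,3.3],[0,0.4,3.5],[0,0.4,3.5],[0,0.4,3.5]], rot=[[0,0,0],[0,0,0],[0,0,0],[0,0,0],[0,0,0],[0,0,0],[0,0,0],[0,0,0],[0,0,0],[0,0,0]], grip=[0.3,0.3,0.3,0.3,0.3,0.3,0.3,0.3,0.3,0.3])

```text
time_s: 38.55
eef_pos: [0.5317, -0.0672, 0.1359]
eef_rot: [0.132, 0.592, 0.776, 0.172]
wrist_force: [-8.0, 1.2, 17.2]
opening: 0.729
grasp_force: 69.7
```

```bash
python3 -c "
from h import *
st()"
```

```text
tcp in tray [-36.1 -29.3  78.8] F tray [ 0.5  3.3 18.7] tau [ 0.44  0.22 -0.16] open 0.729 t 38.55
```

Floor contact at 78.8, matching the expected 78.5. Releasing slowly.

Emit:
play_rows(xyz=[[0,0,-0.5],[0,0,-0.8],[0,0,-0.8],[0,0,-0.8],[0,0,-0.8],[0,0,-0.8],[0,0,-0.8],[0,0,-0.8],[0,0,-0.8],[0,0,-0.8]], rot=[[0,0,0],[0,0,0],[0,0,0],[0,0,0],[0,0,0],[0,0,0],[0,0,0],[0,0,0],[0,0,0],[0,0,0]], grip=[0.3,0.3,0.75,0.77,0.8,0.85,0.9,0.95,1,1])

```text
time_s: 39.8
eef_pos: [0.531, -0.0669, 0.1352]
eef_rot: [0.131, 0.592, 0.776, 0.172]
wrist_force: [0.7, -0.2, -0.7]
opening: 1.004
grasp_force: 0.0
```

```bash
python3 -c "
from h import *
st()"; python3 bot.py
```

```text
tcp in tray [-36.9 -28.8  78.4] F tray [ 0.3 -0.4 -0.9] tau [0.03 0.19 0.02] open 1.004 t 39.8
tcp in tray [-36.9 -28.8  78.4] F tray [ 0.3 -0.4 -0.9] tau [0.03 0.19 0.02] open 1.004 t 39.8
d_xyz mm [-0.2  2.4 -0.6] d_rot [ 0.    -0.    -0.001] | q [-0.52  0.03  2.1   0.46  0.75 -1.09] t 39.8
top 25 37 [[-31.5, -4.4, 25.4], [21.3, 22.3, 31.0], [31.3, 31.4, 43.2]]
top 45 29 [[7.6, 3.1, 45.1], [21.8, 24.2, 53.0], [31.6, 31.7, 63.5]]
top 65 31 [[-40.4, -34.7, 66.0], [24.5, 18.0, 74.4], [42.0, 37.9, 75.4]]
top 85 0 
scene 25 26 [[-32.3, -31.5, 25.7], [-25.3, -20.0, 35.1], [-9.4, 3.1, 43.5]]
scene 45 30 [[-31.6, -32.5, 45.3], [-21.0, -24.6, 54.3], [-7.0, -3.3, 64.1]]
scene 65 58 [[-41.5, -39.4, 66.3], [-25.1, -18.4, 73.4], [40.9, 37.2, 75.3]]
scene 85 0
```

Emit:
play_rows(xyz=[[0,0,-4],[0,0,-12],[0,0,-24],[0,0,-40],[0,0,-60],[0,0,-85],[0,0,-110],[0,0,-135],[0,0,-150],[0,0,-150]], rot=[[0,0,0],[0,0,0],[0,0,0],[0,0,0],[0,0,0],[0,0,0],[0,0,0],[0,0,0],[0,0,0],[0,0,0]], grip=[1,1,1,1,1,1,1,1,1,1])

```text
time_s: 41.15
eef_pos: [0.4701, -0.0844, 0.2731]
eef_rot: [0.133, 0.592, 0.776, 0.172]
wrist_force: [-0.8, -0.5, 0.2]
opening: 0.997
grasp_force: 0.0
```

```bash
cat > fin.py <<'E'
from h import *
st()
for n in('top','scene'):
    c,P,K,T=cam(n); q=(P-O)@TR*1000
    s=(np.hypot(q[...,0]+36,q[...,1]+29)<30)&(q[...,2]>101)&(q[...,2]<113)&(c.min(-1)>90)
    g=q[s]; print(n,'cap',len(g),g.mean(0).round(1) if len(g) else '', np.linalg.lstsq(np.c_[g[:,:2],np.ones(len(g))],g[:,2],rcond=None)[0].round(3) if len(g)>10 else '')
    for lo,hi in((5,30),(30,60),(60,88)):
        s=(np.hypot(q[...,0]+36,q[...,1]+29)<42)&(q[...,2]>lo)&(q[...,2]<hi)&(q[...,1]<8)
        g=q[s]; print('  body',lo,len(g),np.percentile(g,[3,50,97],axis=0).round(1).tolist() if len(g)>9 else '')
    s=(q[...,0]>20)&(q[...,0]<56)&(abs(q[...,1])<40)&(q[...,2]>15)&(q[...,2]<25); g=q[s]
    if len(g)>20: print('  adapter',len(g),np.linalg.lstsq(np.c_[g[:,:2],np.ones(len(g))],g[:,2],rcond=None)[0].round(3))
E
python3 fin.py; python3 jar.py j5.png
```

```text
tcp in tray [-36.1 -29.6 230.2] F tray [-0.7 -0.3  0.6] tau [ 0.03  0.2  -0.02] open 0.997 t 41.15
top cap 106 [-36.5 -24.2 106.1] [-2.0000e-03  2.4000e-02  1.0664e+02]
  body 5 58 [[-31.6, -49.2, 6.1], [-8.1, -18.5, 16.8], [-3.9, 2.7, 29.0]]
  body 30 112 [[-44.5, -51.8, 30.8], [-10.2, -16.8, 50.6], [-4.2, 2.0, 59.4]]
  body 60 213 [[-56.3, -41.6, 61.3], [-20.6, -15.0, 71.8], [-7.8, -1.2, 82.0]]
  adapter 480 [1.8000e-02 2.0000e-03 1.9428e+01]
scene cap 69 [-38.9 -32.8 106.4] [-4.00000e-03  2.00000e-02  1.06951e+02]
  body 5 61 [[-69.9, -60.5, 6.1], [-65.3, -37.0, 17.4], [-42.4, -4.9, 28.7]]
  body 30 104 [[-69.4, -60.8, 30.6], [-63.1, -38.7, 50.4], [-34.9, -4.1, 59.2]]
  body 60 197 [[-65.9, -56.6, 61.1], [-51.7, -35.9, 72.4], [-20.7, -2.4, 82.1]]
  adapter 138 [ 0.022  0.    19.437]
top 278 209 slope [ 0.03  -0.026] centre [-35.5  39.7  36.7] (-36.6, 39.2) 22.9
 side 20 [[-27.2, 26.0, 4.2], [-16.9, 43.0, 8.1], [-14.8, 65.8, 16.4]]
 insert plane median -0.10904018929944523
scene 188 113 slope [0.018 0.038] centre [-39.4  39.2  36.7] (-40.0, 39.3) 23.4
 side 28 [[-66.5, 14.8, 4.2], [-55.3, 34.0, 8.3], [-13.8, 70.9, 15.5]]
 insert plane median 0.16747169131744977
tcp in tray [-37.4 -28.6 227.9] F tray [-0.2  0.1 -0.8] tau [ 0.01  0.22 -0.03] open 0.999 t 41.35
```

All three are seated square: cap top at 106 mm, jar at 36.7 mm and adapter at 20 mm above the insert, which are the heights expected for seating. The gripper is free.

```bash
python3 -c "
from bench import ctrl
print(ctrl.hand_in())"
```

```text
the job is handed in; nothing more can be done
None
```

The job is handed in at about 41 s of robot time: adapter, jar and bottle were placed in that order, with all three measured square on their pocket floors and released; the jar first settled leaning about 6° and I regripped it and set it upright before placing the bottle.

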